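# Take the pocket microscope from the back of a tip-out bin and stand it over the slide

### The job

The pocket microscope stands at the back of one of the two tip-out bins, under the rack's top shelf: tip that bin fully forward by its handle, lift the microscope out and gently stand it upright on the light pad, centred over the slide between the two clips with the wide side of its foot along the slide. Then let go of it and tip the bin fully shut again. In the end both bins are shut with the other things still in them; do not push or knock over the bottle that stands between rack and pad.

Things in the scene. Friction and masses are not known exactly. Their poses are not given: they have to be found in the camera images.
- rack: grey steel rack of two tip-out bins, 370 mm wide (y), fixed. Origin on the table under the middle of the bins' pivot line (34 mm up); x from its front (robot side) to its back. Bin centres at y = +90 (left), -90 (right). Three cheeks 10 mm thick at y = 0, +-180: 60 high from x = -45, full height from x = 75 to 150. Top shelf z = 198 to 210 over x = 75 to 165 only; box and book on it up to z = 236.
- bin_left (a joint): hinge of the clear tip-out bin on the robot's left. 0 = shut and upright; grows as the bin tips forward (towards the robot) about its pivot; 0.56 rad = stop, fully forward. A friction pivot: let go fully forward it stays there; let go on the way it stays or slowly sinks shut, so it must be guided home. The handle needs 2 to 4 N.
- bin_right (a joint): hinge of the clear tip-out bin on the robot's right. 0 = shut and upright; grows as the bin tips forward (towards the robot) about its pivot; 0.56 rad = stop, fully forward. A friction pivot: let go fully forward it stays there; let go on the way it stays or slowly sinks shut, so it must be guided home. The handle needs 2 to 4 N.
- bin_left_pivot (a point): middle of the left bin's pivot axis. Axes turn with the bin: y along the pivot, z up its walls, x from its front to its back (the rack's axes when shut). In these axes (mm), bin walls 3 thick, 160 clear inside in y: front wall outer face x = -35, top z = 163; back wall inner face x = 112, top z = 80; side walls' top falls from (x -15, z 160) to (x 115, z 80).
- bin_right_pivot (a point): the same point of the right bin, which is identical
- bin_left_handle (a point): middle of the left bin's handle: a round grey bar 11 mm thick, 90 mm long between its posts, along y, 45 mm in front of the bin's front wall; at (-80, 0, 158) mm in the axes of bin_left_pivot. Axes as bin_left_pivot.
- bin_right_handle (a point): the same point of the right bin's handle
- bin_left_slot (a point): middle of the floor of the left bin's rear slot, at (95, 0, -9) mm in the axes of bin_left_pivot, turning with the bin. The slot is 34 mm deep (x = 78 to 112), between the back wall and a low divider (x = 74 to 78) that stands 50 mm above the floor; the front compartment lies before the divider.
- bin_right_slot (a point): the same point of the right bin
- scope: pocket microscope, 112 mm tall, about 0.13 kg. Origin at the centre of its foot's underside, z up to the eyepiece. Clear foot 30 (x) x 40 (y) mm to z = 22; black flat-sided body 28 (x) x 38 (y), z = 22 to 88; eyepiece 28 to 34 mm across above; focus wheel 6 mm out on -x at z = 72. Starts in the rear slot of either bin, y along the pivot; tipped with the bin it leans on the divider.
- slide_case: grey upright plastic case 26 (x) x 36 (y) x 92 mm, in the rear slot of the other bin; stays there. Origin at the centre of its underside.
- jar: squat glass jar with white cap, 56 mm across, 56 mm high, loose in the front compartment of one bin; stays in its bin (it may slide there when the bin tips). Origin at the centre of its underside.
- tin: round metal tin, 60 mm across, 44 mm high, loose in the front compartment of the other bin; stays in its bin. Origin at the centre of its underside.
- pad: white light pad, fixed slab 90 (x) x 140 (y) x 12 mm on the robot's left. Origin at the centre of its underside. A glass slide 76 (y) x 26 (x) mm lies flush in its middle, reddish spot at its centre, its ends under two steel clips 12 mm wide that reach from 30 to 56 mm either side of the centre along y, 4 mm above the surface (screw heads 8 mm).
- pad_slide (a point): centre of the slide on the pad's top surface, 12 mm above the table; axes as the pad
- bottle: white plastic bottle, 58 mm across, 185 mm tall, loose, standing on the table between rack and pad. Origin at the centre of its underside.

How it is judged (in metres and radians):
On the way, in this order (a step that is already met when the one before it is completed fails the run):
1. the bin that holds the microscope is tipped fully forward (beyond 0.50 of 0.56 rad) with the microscope still in its rear slot (((value of joint bin_left above 0.5 rad and distance between scope and bin_left_slot below 0.055 m) or (value of joint bin_right above 0.5 rad and distance between scope and bin_right_slot below 0.055 m))), for 0.2 s.
2. the microscope stands upright on the slide, centred and in line, let go (horizontal distance between scope and pad_slide below 0.01 m and z of scope in the frame of pad_slide between -0.003 and 0.003 m and angle between scope's own z axis and vertical below 0.08 rad and angle between the y axis of scope and the y axis of pad, either way round below 0.21 rad and contact force between the fingers and scope below 0.1 N and linear speed of scope below 0.02 m/s), for 0.3 s.
At the end, for the whole second after the job is handed in: Microscope released, at rest on the pad, upright within 4.5 degrees, within 10 mm of the slide's centre, wide side along the slide within 12 degrees (either way round); both bins shut within 0.05 rad; slide case, jar and tin still in their bins, within 70 mm of where they began (all of step 2 and value of joint each of bin_left, bin_right below 0.05 rad and distance of each of slide_case, jar, tin from where it was at the start of the episode below 0.07 m); the robot touches nothing.
It fails at once if the bottle is pushed more than 30 mm or tipped (distance of bottle from where it was at the start of the episode above 0.03 m or angle between bottle's own z axis and vertical above 0.35 rad).
It fails at once if the microscope is dropped on the pad (falls free at over 0.4 m/s, as from more than 8 mm) (distance between scope and pad_slide below 0.08 m and contact force between the fingers and scope below 0.1 N and linear speed of scope above 0.4 m/s).
It fails at once if the microscope is banged down on the pad (over 60 N) (contact force between scope and pad above 60 N).
It also fails if it takes over 64 s, if anything falls off the work surface, if the arm or the gripper's body presses on something with over 40 N, if the wrist force passes 120 N, or if a joint passes its speed limit or range.

### The arm

A 7-joint arm with a two-finger parallel gripper is mounted at the origin on the work surface. World frame = base frame: x ahead of the robot, y to its left, z up, the work surface at z = 0. Lengths are in m, angles in degrees, forces in N, time in s.
With the tool pointing down it reaches from about 0.4 to 0.85 m from the base axis. Payload 4.5 kg.
Tool frame: the origin (TCP) lies at the very end of the fingers, on their centre line; the grasp point (between the pads) lies 19 mm behind it; z points along the fingers, y is the line along which they close (so a half turn about z gives the same grasp; the last joint's range is limited). The gripper opens to 85 mm and grips with 20 to 120 N. Pads are 22 mm wide; open, the fingers measure 114 mm over their backs; the gripper's body (76 mm by 85 mm) begins 54 mm behind the grasp point. The pads swing forward as they close: fully open they stand 13 mm farther back than shut.
Start: joints at [-65.615, 39.483, -11.15, 89.685, 9.013, 51.709, -12.324], TCP at [0.239, 0.578, 0.231] pointing down, gripper open.
Joint ranges: [-172.22, 172.22], [-26.19, 119.32], [-84.43, 86.54], [7.71, 146.69], [-57.33, 237.33], [2.42, 119.75], [-152.13, 152.13]. Speed limits (degrees/s): [147.25, 147.25, 180, 180, 180, 180, 180].

### API

Orientations are given as a 3x3 rotation matrix whose columns are the frame's x, y, z axes.
In Python, from cell import ctrl gives the robot as it stands. The module is installed in compiled form; this text tells all that it offers.
- The arm moves only by the tool jog_arm, never from a script. Its argument "series" is one flat list of numbers, 6 for each row, row after row: the shift along the tool's x, y, z as a fraction of full scale, then the turn, a rotation vector about the tool's x, y, z as a fraction of full scale. A call has 1 to 8 rows; each row is the pose to reach, as a shift and turn from the pose commanded when the call began, along the tool's axes at that moment; what a row does not reach only later rows make up. Full scale, the value 1, is 200 mm for a shift and 2 rad for a turn. A row lasts 1/10 s, in which the tool goes at most 50 mm and 8.59 degrees, less where a joint would pass 70% of its speed; a pose out of reach is approached as far as the arm can. A call with a number of a shift or a turn outside -1 to 1 is refused whole. A call with a gripper value outside its range is refused whole. "hand" is the finger opening in mm, from 0 to 85.4, set as the call begins (left out, the last holds). The fingers move at their own pace and stop on an object; "newtons" is the grip in N (left out, the last holds). Time passes only in rows, so rows that repeat a pose let the fingers close. It gives the time, the measured TCP pose, the force, the opening and the grip force at its end, in the units of the state.
- ctrl.read_state(): the state, without advancing time (a new reading comes with each control period).
- ctrl.read_camera(name): name is "scene" or "top" or "wrist"; returns a dict with "img" (420x560x3 uint8, red, green, blue), "depth" (420x560 float32, m along the optical axis (not along the pixel's ray), 0 where there is no reading), "fx", "fy", "cx", "cy" (pixels), "rvec" (rotation vector, rad) and "tvec" (3), from world to camera coordinates, as OpenCV has them. Camera axes: x right, y down, z forward; pixel columns grow to the right and rows downward; lengths in m; the calibration is good to about 2 mm. A picture is of the moment at which its call begins.
- ctrl.sign_off(): hands the job in; it is judged then, once.
The state is a dict: "time_s": time; "joints": joint angles; "qd": joint speeds; "tau": joint torques, N m; "position": TCP position; "tcp_rot": TCP orientation; "ft_force": force on the tool from outside, world axes, zero at the start; "ft_torque": the same for the moment, N m; "grip_width": finger opening in m; "gripper_force": force on a finger pad.
Only numpy, scipy, OpenCV 4.12 (cv2) and the standard library are available. Lean on these libraries where they do the work, as an engineer would, in place of code of your own. Each camera call takes 0.05 s, during which the arm holds its last target. There are 200 camera calls.

## Working session

There is one attempt and no reset: what is moved stays moved. The work goes in short steps, Python scripts to look and compute and a tool call to move; the robot and the scene stay as the last step left them, time stands still between calls to the robot, and variables do not carry over. Pictures are saved under pics/ and viewed, at most 10 in all, crops included, and the job is handed in when it is done.

Besides the shell and the picture viewer there is one more tool, called after "Call:" by a JSON object that holds its "op" and its "data", one argument or row to a line. jog_arm: Moves the arm, as the interface text tells. Shift numbers are shares of 200 mm and turn numbers shares of 2 rad, none past 1 either way. Its arguments: {"type":"object","properties":{"series":{"type":"array","items":{"type":"number","minimum":-1,"maximum":1}},"hand":{"type":"number"},"newtons":{"type":"number"}},"required":["series"]}

```bash
mkdir -p pics
cat > h.py <<'E'
import numpy as np, cv2
from cell import ctrl
def cam(n):
    c=ctrl.read_camera(n); R=cv2.Rodrigues(np.array(c['rvec'],float))[0]; t=np.array(c['tvec'],float).ravel()
    v,u=np.mgrid[0:420,0:560]; d=c['depth']
    P=np.stack([(u-c['cx'])/c['fx']*d,(v-c['cy'])/c['fy']*d,d],-1)
    c['R']=R;c['t']=t;c['xyz']=(P-t)@R; c['xyz'][d==0]=np.nan
    return c
def save(c,n): cv2.imwrite('pics/'+n+'.png',c['img'][:,:,::-1])
def ray(c,u,v,z):
    r=c['R'].T@np.array([(u-c['cx'])/c['fx'],(v-c['cy'])/c['fy'],1]); o=-c['R'].T@c['t']
    return o+r*(z-o[2])/r[2]
def st():
    s=ctrl.read_state(); return s,np.array(s['position']),np.array(s['tcp_rot'])
E
python3 - <<'E'
from h import *
ims=[]
for n in('scene','top'):
    c=cam(n);save(c,n);np.savez('/tmp/'+n,xyz=c['xyz'],img=c['img'],R=c['R'],t=c['t'],k=[c['fx'],c['fy'],c['cx'],c['cy']])
    print(n,-c['R'].T@c['t'],c['R'][2])
s,p,R=st();print(p,R,s['grip_width'],s['time_s'])
E
```

```text
scene [ 0.45654817 -0.30465698  1.12051651] [ 0.14389307  0.3442952  -0.92776915]
top [0.49084502 0.0514572  1.16609991] [ 0.11060152  0.00794195 -0.9938331 ]
[0.23848297 0.57709057 0.23056686] [[-9.24247957e-01  3.81792423e-01 -5.09926602e-04]
 [ 3.81792743e-01  9.24246641e-01 -1.56480525e-03]
 [-1.26132841e-04 -1.64095433e-03 -9.99998646e-01]] 0.08559530052241482 0.1
```

View pics/scene.png

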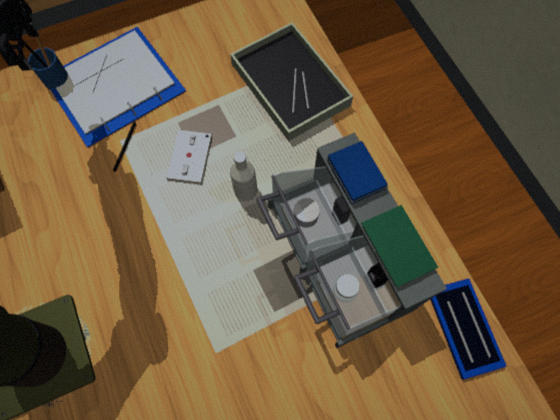

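View pics/top.png

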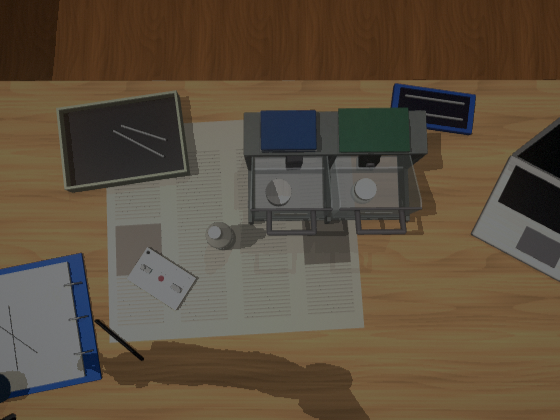

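The scene view shows the rack with its left bin near (315,215) and right bin near (355,285). The pad is at (190,157) and the bottle at (243,175). In the top view the handles are at (291,228) and (382,228), the bottle cap is at (215,233) and the pad centre at (161,279). A dark object sits in each rear slot, so I'll zoom in on those.

Run:
```python
from h import *
a=np.load('/tmp/scene.npz');b=np.load('/tmp/top.npz')
def crop(im,u0,u1,v0,v1): 
    x=im[v0:v1,u0:u1,::-1]; x=cv2.convertScaleAbs(x,alpha=1.8,beta=15); return cv2.resize(x,(400,300*1),interpolation=cv2.INTER_CUBIC)
A=crop(a['img'],300,400,190,300-35); A2=crop(a['img'],330,430,240,315)
B=crop(b['img'],240,340,140,215); B2=crop(b['img'],325,425,140,215)
cv2.imwrite('pics/crop1.png',np.vstack([np.hstack([A,A2]),np.hstack([B,B2])]))
X=b['xyz']; im=b['img']
def at(u,v): return np.round(np.nanmedian(X[v-1:v+2,u-1:u+2].reshape(-1,3),0),3)
for n,u,v in[('handleL',291,234),('hL-l',272,234),('hL-r',312,234),('handleR',382,234),('cap',215,233),('pad',161,279),('jarL',279,189),('jarR',366,187),('darkL',294,160),('darkR',369,160),('table',200,180)]: print(n,at(u,v))
hsv=cv2.cvtColor(im,cv2.COLOR_RGB2HSV)
# handle bars: points with z in .185-.2 and x< ...
Z=X[...,2]
g=(Z>.176)&(Z<.206)
v,u=np.nonzero(g&(np.mgrid[0:420,0:560][0]>205)&(np.mgrid[0:420,0:560][0]<245))
for lo,hi in((255,325),(345,415)):
    k=(u>lo)&(u<hi); q=X[v[k],u[k]]; print(len(q),np.nanmedian(q,0),u[k].min(),u[k].max(),v[k].min(),v[k].max())
    f=q[np.argsort(q[:,0])[:80]]; print(np.polyfit(f[:,1],f[:,0],1),f.mean(0))
# shelf top rect
g=((Z>.2)&(Z<.245)&(X[...,0]>.6)).astype(np.uint8); g[:, :230]=0;g[:,440:]=0; g[155:]=0
pts=X[g>0][:,:2].astype(np.float32); print('shelf',cv2.minAreaRect(pts))
# pad
g=((Z>.007)&(Z<.02)&(hsv[...,1]<40)&(hsv[...,2]>130)).astype(np.uint8); m=np.zeros_like(g);m[235:320,115:210]=1;g*=m
print('pad',cv2.minAreaRect(X[g>0][:,:2].astype(np.float32)),g.sum())
# red
r=(hsv[...,1]>90)&((hsv[...,0]<8)|(hsv[...,0]>170))&(m>0); print('red',np.median(np.argwhere(r),0),r.sum(),X[r].mean(0))
# bottle
g=(Z>.03)&(X[...,1]>.0);g[:, :195]=0;g[:,246:]=0;g[:215]=0;g[265:]=0
q=X[g]; print('bottle',q.min(0),q.max(0),np.median(q[q[:,2]>.15],0))
```

```text
handleL [0.566 0.02  0.196]
hL-l [0.564 0.06  0.197]
hL-r [ 0.566 -0.022  0.194]
handleR [ 0.576 -0.2    0.001]
cap [0.567 0.176 0.186]
pad [0.471 0.324 0.014]
jarL [0.677 0.045 0.07 ]
jarR [ 0.679 -0.151  0.081]
darkL [0.733 0.013 0.117]
darkR [ 0.731 -0.15   0.131]
table [0.71  0.238 0.002]
662 [0.5885307  0.02323023 0.19610609] 256 324 208 235
[-0.00932162  0.56463622] [0.56442572 0.02258119 0.19670955]
695 [ 0.59017282 -0.15512982  0.19549873] 346 414 207 234
[-0.01353209  0.56361545] [ 0.56565503 -0.15072159  0.19622501]
shelf ((0.769147515296936, -0.06724868714809418), (0.09229504317045212, 0.3687988519668579), 0.581077516078949)
pad ((0.0, 0.0), (0.0, 0.0), 0.0) 0
red [278. 161.] 20 [0.47336544 0.32441721 0.01329206]
bottle [0.53992921 0.14878371 0.03021929] [0.59653172 0.20500945 0.189572  ] [0.56878238 0.17748137 0.1850954 ]
```

View pics/crop1.png

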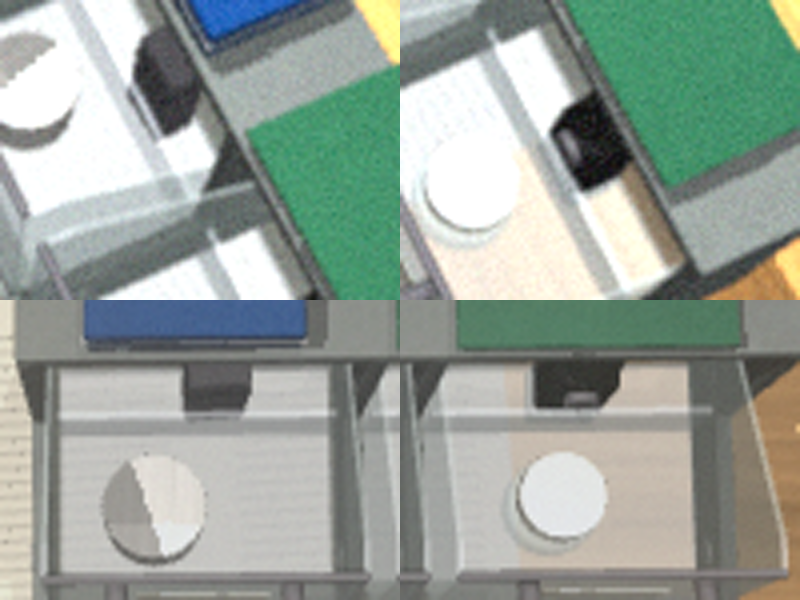

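The left slot (top crops) holds a plain grey box, the slide case. The right slot holds the black body with a focus wheel, about (369,160) in the top view, so the microscope is in the right bin. The rack origin comes out at about (0.650, -0.066) with 0.6° of yaw. The right handle is at about (0.569, -0.155, 0.192), which matches the given geometry. Now moving to the handle.

```bash
cat >> h.py <<'E'
from scipy.spatial.transform import Rotation as Ro
def down(yaw,tilt=0):
    "tool y at yaw deg in world; z down; then tilted: tilt deg about world y (positive: fingers point to +x)"
    a=np.radians(yaw); y=np.array([np.cos(a),np.sin(a),0]); z=np.array([0,0,-1.]); R=np.c_[np.cross(y,z),y,z]
    return Ro.from_euler('y',-tilt,degrees=True).as_matrix()@R
def plan(*tg):
    "rows in tool shares, each from the present pose"
    s,p,R=st()
    for t,T in tg:
        d=R.T@(np.array(t)-p)/.2; w=Ro.from_matrix(R.T@T).as_rotvec()/2
        print(np.round(np.r_[d,w],3).tolist(),'!!' if abs(d).max()>1 or abs(w).max()>1 else '','%.0fmm %.0fdeg'%(200*np.linalg.norm(d),np.degrees(2*np.linalg.norm(w))))
E
python3 - <<'E'
from h import *
plan(([.36,.41,.28],down(50)),([.42,.30,.28],down(35)))
E
```

```text
[-0.881, -0.541, -0.246, -0.001, 0.0, 0.153]  212mm 18deg
[-1.368, -0.934, -0.245, -0.001, 0.0, 0.284] !! 335mm 33deg
```

Call:
{"op": "jog_arm", "data": {
  "series": [-0.88,-0.54,-0.25,0,0,0.15,-0.88,-0.54,-0.25,0,0,0.15,-0.88,-0.54,-0.25,0,0,0.15,-0.88,-0.54,-0.25,0,0,0.15,-0.88,-0.54,-0.25,0,0,0.15],
  "hand": 30
}}

```text
time_s: 0.6
position: [0.365, 0.4047, 0.2822]
tcp_rot: [[-0.764, 0.645, 0.004], [0.645, 0.764, -0.003], [-0.005, -0.0, -1.0]]
ft_force: [0.5, 0.5, 0.4]
grip_width: 0.0301
gripper_force: 0.0
```

Run:
```python
from h import *
s,p,R=st();print(p,s['time_s'])
plan(([.43,.21,.28],down(30)),([.45,.19,.28],down(25)))
```

```text
[0.3649725  0.40470666 0.28218482] 0.6
[-0.876, -0.534, 0.015, 0.0, 0.002, 0.173]  205mm 20deg
[-1.017, -0.546, 0.016, 0.0, 0.002, 0.217] !! 231mm 25deg
```

Call:
{"op": "jog_arm", "data": {
  "series": [-0.99,-0.54,0.0,0,0,0.21,-0.99,-0.54,0.0,0,0,0.21,-0.99,-0.54,0.0,0,0,0.21,-0.99,-0.54,0.0,0,0,0.21,-0.99,-0.54,0.0,0,0,0.21,-0.99,-0.54,0.0,0,0,0.21]
}}

```text
time_s: 1.2
position: [0.445, 0.1965, 0.2811]
tcp_rot: [[-0.436, 0.9, 0.0], [0.9, 0.436, -0.003], [-0.002, -0.001, -1.0]]
ft_force: [-0.8, 0.6, 0.8]
grip_width: 0.0302
gripper_force: 0.0
```

Run:
```python
from h import *
s,p,R=st();print(p,s['time_s'])
plan(([.52,.0,.28],down(10)),([.5,.01,.28],down(5)))
```

```text
[0.44498591 0.1965301  0.2810674 ] 1.2
[-1.048, -0.091, 0.008, -0.0, 0.001, 0.138] !! 210mm 16deg
[-0.959, -0.159, 0.008, -0.0, 0.001, 0.182]  194mm 21deg
```

Call:
{"op": "jog_arm", "data": {
  "series": [-1,-0.1,0.0,0,0,0.18,-1,-0.1,0,0,0,0.18,-1,-0.1,0,0,0,0.18,-1,-0.1,0,0,0,0.18,-1,-0.1,0,0,0,0.18]
}}

```text
time_s: 1.7
position: [0.5162, 0.0057, 0.2812]
tcp_rot: [[-0.088, 0.996, 0.002], [0.996, 0.088, -0.004], [-0.005, 0.001, -1.0]]
ft_force: [0.3, 0.4, -0.4]
grip_width: 0.03
gripper_force: 0.0
```

Run:
```python
from h import *
s,p,R=st();print(p,s['time_s'],s['joints'])
plan(([.568,-.155,.25],down(0)))
```

```text
[0.51624185 0.00571096 0.28122054] 1.7 [ -9.39926762  27.48823442   5.3778646  105.21347866  -3.01512501
  47.35379654   2.46691003]
[-0.822, 0.187, 0.16, 0.001, 0.002, 0.044]  172mm 5deg
```

Call:
{"op": "jog_arm", "data": {
  "series": [-0.82,0.19,0.16,0,0,0.044,-0.82,0.19,0.16,0,0,0.044,-0.82,0.19,0.16,0,0,0.044,-0.82,0.19,0.16,0,0,0.044,-0.82,0.19,0.16,0,0,0.044]
}}

```text
time_s: 2.2
position: [0.5686, -0.1491, 0.248]
tcp_rot: [[-0.007, 1.0, -0.001], [1.0, 0.007, -0.001], [-0.001, -0.001, -1.0]]
ft_force: [-0.6, 1.1, -0.6]
grip_width: 0.03
gripper_force: 0.0
```

Run:
```python
from h import *
s,p,R=st();print(p,R.round(3))
c=cam('wrist');save(c,'w1');print(-c['R'].T@c['t'],c['R'][2]);
X=c['xyz'];g=(X[...,2]>.185)&(X[...,2]<.21)&(X[...,0]<.585)&(X[...,0]>.54)&(abs(X[...,1]+.155)<.03)
q=X[g];print(len(q),q.min(0),q.max(0),np.median(q,0), np.median(q[q[:,2]>.194],0))
```

```text
[ 0.56861792 -0.14912212  0.247987  ] [[-0.007  1.    -0.001]
 [ 1.     0.007 -0.001]
 [-0.001 -0.001 -1.   ]]
[ 0.5691096  -0.08196459  0.39089799] [ 0.00119277 -0.26990486 -0.96288626]
1468 [ 0.56461227 -0.18499188  0.19160188] [ 0.57554559 -0.12504215  0.19950518] [ 0.56989942 -0.15368602  0.19699718] [ 0.56984136 -0.15290811  0.19711496]
```

View pics/w1.png

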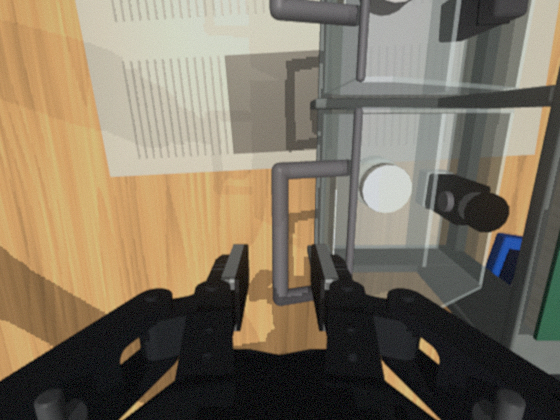

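The wrist view shows the right handle bar at about (281,230) between the fingers, with the eyepiece at (486,212). The bar measures x 0.570 and top z 0.197, as expected. Descending to cage the bar.

Call:
{"op": "jog_arm", "data": {
  "series": [-0.025,0.007,0.2,0,0,0,-0.025,0.007,0.36,0,0,0,-0.025,0.007,0.36,0,0,0,-0.025,0.007,0.36,0,0,0]
}}

```text
time_s: 2.65
position: [0.5702, -0.1488, 0.1777]
tcp_rot: [[-0.014, 1.0, -0.0], [1.0, 0.014, 0.002], [0.002, -0.0, -1.0]]
ft_force: [0.3, -0.3, 1.0]
grip_width: 0.0301
gripper_force: 0.0
```

Call:
{"op": "jog_arm", "data": {
  "series": [0,0,0,0,0,0,0,0,0,0,0,0,0,0,0,0,0,0],
  "hand": 15,
  "newtons": 20
}}

```text
time_s: 2.95
position: [0.5707, -0.1514, 0.1786]
tcp_rot: [[-0.011, 1.0, 0.003], [1.0, 0.011, -0.0], [-0.0, 0.003, -1.0]]
ft_force: [-1.1, 0.4, -0.7]
grip_width: 0.0151
gripper_force: 0.0
```

Call:
{"op": "jog_arm", "data": {
  "series": [0,-0.027,0.014,0,0,0,0,-0.054,0.03,0,0,0,0,-0.08,0.046,0,0,0,0,-0.107,0.063,0,0,0,0,-0.131,0.082,0,0,0,0,-0.156,0.101,0,0,0,0,-0.18,0.121,0,0,0,0,-0.203,0.141,0,0,0]
}}

```text
time_s: 3.75
position: [0.5287, -0.1519, 0.1487]
tcp_rot: [[-0.011, 1.0, -0.0], [1.0, 0.011, 0.0], [0.0, -0.0, -1.0]]
ft_force: [1.5, -0.5, 1.6]
grip_width: 0.0151
gripper_force: 0.9
```

Call:
{"op": "jog_arm", "data": {
  "series": [0,-0.022,0.022,0,0,0,0,-0.044,0.044,0,0,0,0,-0.065,0.067,0,0,0,0,-0.085,0.09,0,0,0,0,-0.104,0.115,0,0,0,0,-0.122,0.14,0,0,0,0,-0.14,0.165,0,0,0,0,-0.158,0.192,0,0,0]
}}

```text
time_s: 4.55
position: [0.4972, -0.1522, 0.1103]
tcp_rot: [[-0.011, 1.0, -0.0], [1.0, 0.011, 0.0], [0.0, -0.0, -1.0]]
ft_force: [-1.4, 0.3, 5.2]
grip_width: 0.0149
gripper_force: 2.7
```

Call:
{"op": "jog_arm", "data": {
  "series": [0,-0.02,0.018,0,0,0,0,-0.03,0.018,0,0,0,0,-0.03,0.018,0,0,0]
}}

```text
time_s: 4.85
position: [0.4951, -0.1523, 0.1073]
tcp_rot: [[-0.012, 1.0, 0.007], [1.0, 0.012, -0.001], [-0.001, 0.007, -1.0]]
ft_force: [6.7, 0.7, -0.3]
grip_width: 0.0152
gripper_force: 7.8
```

Run:
```python
from h import *
s,p,R=st();print(p,s['time_s'],s['ft_force'])
c=cam('top');X=c['xyz']
save(c,'t2')
g=(X[...,2]>.1)&(X[...,2]<.16)&(X[...,0]<.52)&(X[...,0]>.44)&(X[...,1]<-.06)&(X[...,1]>-.25);q=X[g];print(len(q),np.median(q,0) if len(q) else '')
```

```text
[ 0.49514481 -0.15226647  0.10734542] 4.85 [ 6.65556689  0.71604032 -0.29310769]
108 [ 0.50085612 -0.116227    0.13211624]
```

View pics/t2.png

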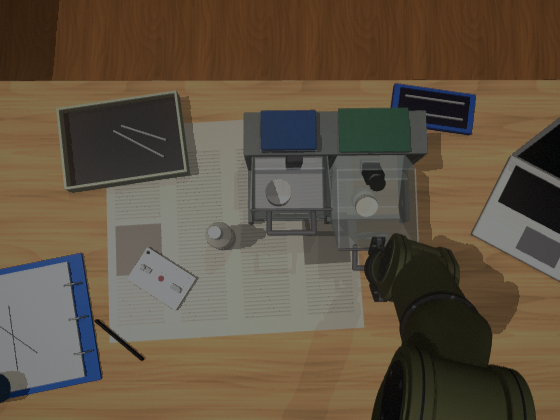

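The top view shows the right bin tipped fully forward, with the handle at (372,255) and the force at the stop. The microscope's eyepiece is at (376,183), still in the rear slot. Opening the fingers and going up.

Call:
{"op": "jog_arm", "data": {
  "series": [0,0.01,0,0,0,0,0,0.015,0,0,0,0,0,0.015,-0.2,0,0,0,0,0.015,-0.45,0,0,0,0,0.015,-0.7,0,0,0,0,0.015,-0.9,0,0,0,0,0.015,-0.9,0,0,0],
  "hand": 30
}}

```text
time_s: 5.6
position: [0.4965, -0.1533, 0.2917]
tcp_rot: [[-0.01, 1.0, 0.008], [1.0, 0.01, -0.002], [-0.002, 0.008, -1.0]]
ft_force: [-0.1, -0.1, 0.4]
grip_width: 0.0298
gripper_force: 0.0
```

Run:
```python
from h import *
s,p,R=st();print(p,s['time_s'],s['ft_force'],s['joints'])
plan(([.58,-.152,.29],down(45,20)),([.60,-.152,.27],down(90,35)))
```

```text
[ 0.49648214 -0.15334167  0.29167107] 5.6 [-0.08847687 -0.06183807  0.39594185] [  8.17562545  26.8623523    6.0034285  104.19381231  -3.5985332
  48.63209978  16.4753128 ]
[0.002, 0.418, 0.012, -0.161, -0.067, -0.384]  84mm 48deg
[0.002, 0.517, 0.113, -0.235, -0.236, -0.754]  106mm 94deg
```

Call:
{"op": "jog_arm", "data": {
  "series": [0,0.42,0,-0.16,-0.07,-0.38,0,0.42,0,-0.16,-0.07,-0.38,0,0.42,0,-0.16,-0.07,-0.38,0,0.42,0,-0.16,-0.07,-0.38,0,0.42,0,-0.16,-0.07,-0.38,0,0.42,0,-0.16,-0.07,-0.38,0,0.42,0,-0.16,-0.07,-0.38],
  "hand": 85
}}

```text
time_s: 6.3
position: [0.5752, -0.152, 0.2847]
tcp_rot: [[-0.661, 0.674, 0.329], [0.713, 0.702, -0.005], [-0.234, 0.231, -0.944]]
ft_force: [0.0, -1.2, -0.7]
grip_width: 0.0855
gripper_force: 0.0
```

Run:
```python
from h import *
s,p,R=st();print(p,s['time_s'],s['ft_force'],s['joints'])
plan(([.60,-.152,.27],down(90,35)))
```

```text
[ 0.57520807 -0.15203778  0.28465798] 6.3 [ 0.01699457 -1.16245387 -0.7062357 ] [ 19.76249978  26.70447718 -10.9485691  109.9918085    3.97227603
  24.83480846  51.94964084]
[-0.065, 0.067, 0.11, -0.057, -0.13, -0.394]  29mm 48deg
```

Call:
{"op": "jog_arm", "data": {
  "series": [-0.065,0.067,0.11,-0.057,-0.13,-0.39,-0.065,0.067,0.11,-0.057,-0.13,-0.39,-0.065,0.067,0.11,-0.057,-0.13,-0.39,-0.065,0.067,0.11,-0.057,-0.13,-0.39,-0.065,0.067,0.11,-0.057,-0.13,-0.39,-0.065,0.067,0.11,-0.057,-0.13,-0.39,-0.065,0.067,0.11,-0.057,-0.13,-0.39]
}}

```text
time_s: 7.0
position: [0.594, -0.1508, 0.2639]
tcp_rot: [[-0.854, 0.119, 0.506], [0.13, 0.991, -0.014], [-0.503, 0.054, -0.862]]
ft_force: [0.4, 0.0, 0.2]
grip_width: 0.0851
gripper_force: 0.0
```

Run:
```python
from h import *
s,p,R=st();print(p,s['time_s'],s['ft_force'],s['joints'].round(1) if hasattr(s['joints'],'round') else s['joints'])
print(R.round(3))
c=cam('wrist');save(c,'w2');np.savez('/tmp/w2',xyz=c['xyz'],img=c['img'])
im=c['img'].astype(int);X=c['xyz'];g=(im.max(2)<60)&(X[...,0]>.64)&(X[...,0]<.76)&(X[...,1]<-.08)&(X[...,1]>-.22)&(X[...,2]<.19)&(X[...,2]>.09)
q=X[g];print(len(q));
for lo in np.arange(.09,.19,.01):
    k=(q[:,2]>=lo)&(q[:,2]<lo+.01)
    if k.sum()>20:print(lo.round(2),k.sum(),np.percentile(q[k],[3,50,97],axis=0).round(3).tolist())
```

```text
[ 0.59400114 -0.15082117  0.26385279] 7.0 [0.39786126 0.04251714 0.16582105] [ 26.9  28.9 -20.6 119.4  58.8   5.7  36.3]
[[-0.854  0.119  0.506]
 [ 0.13   0.991 -0.014]
 [-0.503  0.054 -0.862]]
1217
0.11 45 [[0.698, -0.176, 0.11], [0.7, -0.149, 0.116], [0.703, -0.143, 0.12]]
0.12 66 [[0.694, -0.176, 0.12], [0.696, -0.152, 0.126], [0.698, -0.143, 0.13]]
0.13 194 [[0.692, -0.177, 0.13], [0.693, -0.164, 0.135], [0.699, -0.142, 0.139]]
0.14 48 [[0.688, -0.177, 0.14], [0.702, -0.144, 0.142], [0.712, -0.142, 0.148]]
0.15 228 [[0.679, -0.172, 0.151], [0.682, -0.159, 0.158], [0.688, -0.145, 0.16]]
0.16 613 [[0.685, -0.174, 0.16], [0.694, -0.16, 0.164], [0.704, -0.145, 0.169]]
```

View pics/w2.png

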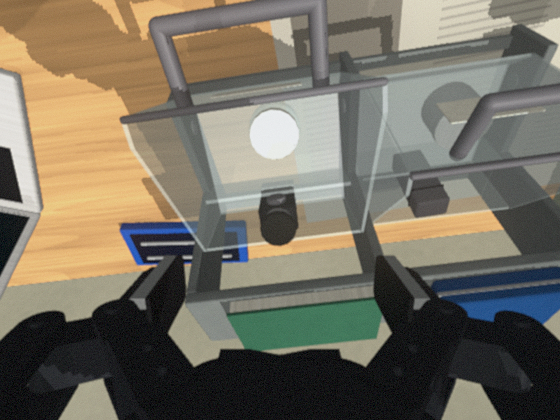

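The wrist view shows the microscope at (278,215), with its eyepiece up and leaning on the divider. The wrist depth puts it about 2 cm deeper than the geometry predicts, so I'll check that against the shelf edge and the top view.

Run:
```python
from h import *
s,p,R=st();print(p,R.round(3)[:,2],np.round(s['joints'],1))
for n in('top','wrist'):
    c=cam(n);X=c['xyz'];im=c['img'].astype(int)
    g=(X[...,2]>.19)&(X[...,2]<.215)&(X[...,0]>.68)&(X[...,0]<.8)&(X[...,1]<-.12)&(X[...,1]>-.19)
    if g.sum():print(n,'shelf front',np.percentile(X[g][:,0],[1,5,50]).round(3),g.sum())
    g=(im.max(2)<70)&(X[...,0]>.64)&(X[...,0]<.78)&(X[...,1]<-.11)&(X[...,1]>-.2)&(X[...,2]<.185)&(X[...,2]>.145)
    q=X[g]
    if len(q)>10:
        print(len(q),np.percentile(q,[2,50,98],axis=0).round(4).tolist()); m=q.mean(0); print(m, np.linalg.svd(q-m,full_matrices=False)[2][2])
    g=(X[...,2]>.05)&(X[...,2]<.14)&(im.min(2)>150)&(X[...,0]>.6)&(X[...,0]<.7)&(X[...,1]<-.1)&(X[...,1]>-.2); q=X[g]
    if len(q)>10: print('cap',q.mean(0).round(4),len(q))
```

```text
[ 0.59302298 -0.15135966  0.26295371] [ 0.504 -0.014 -0.863] [ 27.   29.  -20.8 119.5  59.4   5.8  35.8]
top shelf front [0.724 0.724 0.726] 103
253 [[0.6807, -0.173, 0.1455], [0.6967, -0.1557, 0.1625], [0.7283, -0.14, 0.1709]]
[ 0.69817002 -0.15589523  0.16084713] [0.28389134 0.17278347 0.94316042]
wrist shelf front [0.724 0.724 0.726] 1362
921 [[0.6794, -0.174, 0.1516], [0.6904, -0.1594, 0.1625], [0.7045, -0.1444, 0.1694]]
[ 0.69081918 -0.15935574  0.16215463] [ 0.48634702 -0.03451869 -0.87308363]
cap [ 0.6425 -0.1527  0.0803] 2096
```

Run:
```python
from h import *
T=cam('top');W=cam('wrist')
def od(c,u,v):
    r=c['R'].T@np.array([(u-c['cx'])/c['fx'],(v-c['cy'])/c['fy'],1]);return -c['R'].T@c['t'],r/np.linalg.norm(r)
a=cv2.convertScaleAbs(W['img'][150:260,220:340],alpha=2.5,beta=20);b=cv2.convertScaleAbs(T['img'][150:205,345:405],alpha=2.5,beta=20)
o=np.hstack([cv2.resize(x,(400,367),interpolation=cv2.INTER_CUBIC) for x in(a,b)]);cv2.imwrite('pics/crop2.png',o[:,:,::-1])
o1,d1=od(T,376.5,183);o2,d2=od(W,278,224)
A=np.c_[d1,-d2];l=np.linalg.lstsq(A,o2-o1,rcond=None)[0];print(o1+d1*l[0],o2+d2*l[1])
X=W['xyz']
for v in range(180,252,4):print(v,X[v,278].round(4))
```

```text
[ 0.67102985 -0.15538788  0.17491618] [ 0.67130053 -0.1576533   0.17543815]
180 [ 0.7166 -0.1574  0.0682]
184 [ 0.7111 -0.1575  0.0813]
188 [ 0.7064 -0.1575  0.093 ]
192 [ 0.7046 -0.1578  0.1012]
196 [ 0.6927 -0.1573  0.1196]
200 [ 0.6894 -0.1573  0.1286]
204 [ 0.6941 -0.158   0.1296]
208 [ 0.69  -0.158  0.139]
212 [ 0.6795 -0.1575  0.1539]
216 [ 0.6812 -0.1579  0.1573]
220 [ 0.6831 -0.1583  0.1606]
224 [ 0.6879 -0.159   0.1612]
228 [ 0.6906 -0.1594  0.1637]
232 [ 0.6947 -0.16    0.165 ]
236 [ 0.6987 -0.1606  0.1666]
240 [ 0.7019 -0.1611  0.1688]
244 [ 0.7068 -0.1618  0.1697]
248 [ 9.427e-01 -1.821e-01  5.000e-04]
```

View pics/crop2.png

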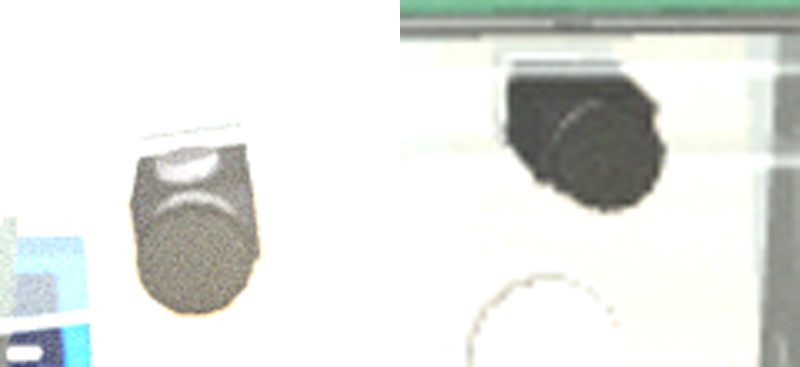

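Run:
```python
from h import *
T=cam('top');W=cam('wrist')
def od(c,u,v):
    r=c['R'].T@np.array([(u-c['cx'])/c['fx'],(v-c['cy'])/c['fy'],1]);return -c['R'].T@c['t'],r/np.linalg.norm(r)
o1,d1=od(T,375.7,173.2);o2,d2=od(W,278.5,228)
l=np.linalg.lstsq(np.c_[d1,-d2],o2-o1,rcond=None)[0];print(o1+d1*l[0],o2+d2*l[1])
X=W['xyz']
for v in range(6,30,3):print(v,X[v,240].round(4))
save(T,'t3')
```

```text
[ 0.69444015 -0.15711631  0.16093422] [ 0.69466889 -0.1590953   0.16139119]
6 [ 0.513  -0.1574  0.1533]
9 [ 0.5134 -0.1574  0.1573]
12 [ 0.5149 -0.1577  0.1569]
15 [ 0.5165 -0.158   0.1565]
18 [ 0.5181 -0.1584  0.156 ]
21 [ 0.5195 -0.1587  0.1559]
24 [ 0.5658 -0.1731 -0.001 ]
27 [nan nan nan]
```

View pics/t3.png

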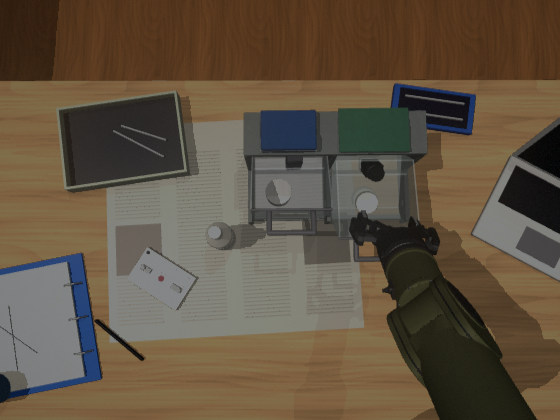

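The top view shows the handle at (380,250) and the eyepiece at (373,171). The bar now measures (0.516, 0.152), about 0.39 rad, so lifting the fingers dragged the bin partly back. I'll press the bar down to the stop again from above with closed fingers.

Run:
```python
from h import *
plan(([.56,-.155,.25],down(90,12)),([.512,-.155,.19],down(90,0)))
```

```text
[0.182, -0.046, -0.024, 0.004, 0.162, -0.066]  38mm 20deg
[0.539, -0.091, 0.113, 0.011, 0.266, -0.066]  112mm 31deg
```

Call:
{"op": "jog_arm", "data": {
  "series": [0.18,-0.046,-0.02,0,0.16,-0.066,0.18,-0.046,-0.02,0,0.16,-0.066,0.18,-0.046,-0.02,0,0.16,-0.066,0.54,-0.09,0.11,0.01,0.266,-0.066,0.54,-0.09,0.11,0.01,0.266,-0.066,0.54,-0.09,0.11,0.01,0.266,-0.066,0.54,-0.09,0.11,0.01,0.266,-0.066],
  "hand": 0
}}

```text
time_s: 8.05
position: [0.5119, -0.1544, 0.1906]
tcp_rot: [[-1.0, -0.002, 0.002], [-0.002, 1.0, 0.002], [-0.002, 0.002, -1.0]]
ft_force: [0.5, 0.2, -0.3]
grip_width: 0.0001
gripper_force: 0.0
```

Run:
```python
from h import *
s,p,R=st();print(p,s['time_s'],np.round(s['joints'],1))
plan(*[([x,-.155,z],down(90,0)) for x,z in((.512,.16),(.507,.147),(.502,.138),(.497,.131),(.495,.126))])
```

```text
[ 0.5118834  -0.15442148  0.19063885] 8.05 [ 39.2  42.3 -46.7 106.9  40.5  48.8  61.9]
[-0.0, -0.003, 0.153, 0.001, 0.001, 0.001]  31mm 0deg
[0.025, -0.003, 0.218, 0.001, 0.001, 0.001]  44mm 0deg
[0.05, -0.003, 0.263, 0.001, 0.001, 0.001]  54mm 0deg
[0.075, -0.003, 0.298, 0.001, 0.001, 0.001]  61mm 0deg
[0.085, -0.003, 0.323, 0.001, 0.001, 0.001]  67mm 0deg
```

Call:
{"op": "jog_arm", "data": {
  "series": [0,0,0.15,0,0,0,0.025,0,0.215,0,0,0,0.05,0,0.26,0,0,0,0.075,0,0.3,0,0,0,0.085,0,0.325,0,0,0,0.085,0,0.325,0,0,0,0.085,0,0.325,0,0,0,0.085,0,0.325,0,0,0]
}}

```text
time_s: 8.85
position: [0.4961, -0.1549, 0.1301]
tcp_rot: [[-1.0, -0.002, 0.007], [-0.002, 1.0, -0.002], [-0.007, -0.002, -1.0]]
ft_force: [-9.1, -0.6, 37.0]
grip_width: 0.0002
gripper_force: 18.4
```

Call:
{"op": "jog_arm", "data": {
  "series": [0,0,0,0,0,0,0,0,-0.2,0,0,0,0,0,-0.5,0,0,0,0,0,-0.8,0,0,0,0,0,-0.8,0,0,0],
  "hand": 0
}}

```text
time_s: 9.35
position: [0.4974, -0.1545, 0.2909]
tcp_rot: [[-1.0, -0.002, 0.012], [-0.002, 1.0, -0.0], [-0.012, -0.0, -1.0]]
ft_force: [1.0, 0.4, 0.1]
grip_width: -0.0
gripper_force: 0.0
```

Run:
```python
from h import *
s,p,R=st();print(p,s['time_s'],np.round(s['joints'],1))
W=cam('wrist');X=W['xyz'];g=(abs(X[...,1]+.155)<.035)&(X[...,0]>.47)&(X[...,0]<.53)&(X[...,2]>.11)&(X[...,2]<.17);q=X[g]
print(len(q),np.median(q,0) if len(q) else '')
T=cam('top');X=T['xyz'];im=T['img'].astype(int);g=(im.max(2)<70)&(X[...,0]>.64)&(X[...,0]<.78)&(X[...,1]<-.11)&(X[...,1]>-.2)&(X[...,2]<.185)&(X[...,2]>.155)
print(np.median(X[g],0),g.sum()); g=(abs(X[...,1]+.115)<.006)&(X[...,0]>.47)&(X[...,0]<.535)&(X[...,2]>.11)&(X[...,2]<.17);print(np.percentile(X[g],[5,50,95],axis=0) if g.any() else '')
```

```text
[ 0.49743071 -0.15449689  0.29088196] 9.35 [ 44.2  34.3 -52.9 102.5  31.8  58.7  69.3]
838 [ 0.4975415  -0.15294872  0.13047393]
[ 0.67563543 -0.1561144   0.16693114] 287
[[ 0.49451905 -0.11900563  0.12750869]
 [ 0.51336824 -0.11410686  0.13516055]
 [ 0.53355075 -0.1097936   0.15286982]]
```

Run:
```python
from h import *
plan(([.56,-.158,.28],down(90.5,17)),([.638,-.158,.218],down(90.5,34)))
```

```text
[-0.313, -0.015, 0.051, 0.0, -0.143, -0.004]  64mm 16deg
[-0.7, -0.015, 0.365, 0.001, -0.291, -0.004]  158mm 33deg
```

Call:
{"op": "jog_arm", "data": {
  "series": [-0.31,-0.015,0.05,0,-0.143,-0.004,-0.31,-0.015,0.05,0,-0.143,-0.004,-0.31,-0.015,0.05,0,-0.143,-0.004,-0.31,-0.015,0.05,0,-0.143,-0.004],
  "hand": 85
}}

```text
time_s: 9.85
position: [0.555, -0.1585, 0.2748]
tcp_rot: [[-0.96, -0.009, 0.279], [-0.009, 1.0, 0.002], [-0.279, -0.001, -0.96]]
ft_force: [-0.1, -1.0, 0.7]
grip_width: 0.058
gripper_force: 0.0
```

Run:
```python
from h import *
s,p,R=st();print(p,s['time_s'],np.round(s['joints'],1))
plan(([.638,-.158,.218],down(90.5,34)))
```

```text
[ 0.55497124 -0.15853656  0.27481613] 9.85 [ 45.1  33.6 -50.4 109.3  41.8  37.7  62.6]
[-0.319, -0.001, 0.389, 0.002, -0.155, 0.0]  101mm 18deg
```

Call:
{"op": "jog_arm", "data": {
  "series": [-0.32,0,0.39,0,-0.155,0,-0.32,0,0.39,0,-0.155,0,-0.32,0,0.39,0,-0.155,0,-0.32,0,0.39,0,-0.155,0,-0.32,0,0.39,0,-0.155,0]
}}

```text
time_s: 10.35
position: [0.6387, -0.1639, 0.2226]
tcp_rot: [[-0.834, 0.002, 0.552], [-0.007, 1.0, -0.015], [-0.551, -0.016, -0.834]]
ft_force: [-0.2, -0.7, -0.3]
grip_width: 0.0848
gripper_force: 0.0
```

Run:
```python
from h import *
s,p,R=st();print(p,s['time_s'],np.round(s['joints'],1))
W=cam('wrist');save(W,'w3');X=W['xyz'];im=W['img'].astype(int)
g=(im.max(2)<70)&(X[...,0]>.64)&(X[...,0]<.76)&(abs(X[...,1]+.157)<.03)&(X[...,2]<.19)&(X[...,2]>.1)
L=(X-p)@R  # tool coords
q=L[g];print(len(q))
for lo in np.arange(.03,.14,.01):
    k=(q[:,2]>=lo)&(q[:,2]<lo+.01)
    if k.sum()>20:print(lo.round(2),k.sum(),np.percentile(q[k][:,:2],[3,50,97],axis=0).round(4).tolist())
plan(([.735-.565*.05,-.158,.077+.825*.05],down(90.5,34)))
```

```text
[ 0.63868194 -0.1638748   0.22261406] 10.35 [ 38.9  39.7 -40.8 116.8 103.1  18.9   5.1]
2315
0.05 36 [[-0.0089, -0.0015], [-0.0011, 0.0098], [0.0094, 0.0184]]
0.06 1797 [[-0.0087, -0.0096], [0.0058, 0.0045], [0.0192, 0.0186]]
0.08 312 [[0.005, -0.0126], [0.0141, 0.0022], [0.0166, 0.0229]]
0.09 89 [[0.016, -0.0109], [0.0164, 0.0054], [0.0222, 0.0212]]
0.1 44 [[0.0154, -0.0115], [0.016, 0.0056], [0.0208, 0.0217]]
0.11 30 [[0.0152, -0.0107], [0.0156, -0.0052], [0.0158, 0.0221]]
[-0.007, 0.029, 0.615, -0.005, -0.005, -0.0]  123mm 1deg
```

View pics/w3.png

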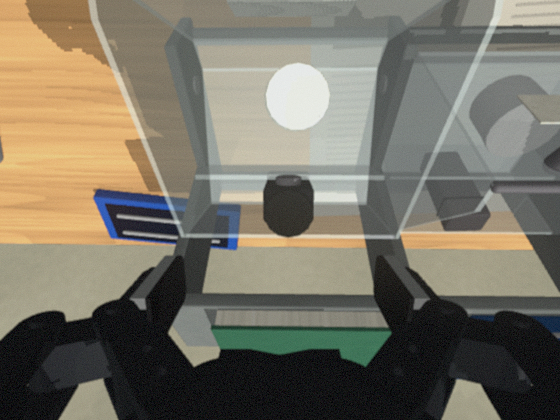

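The wrist view shows the eyepiece at (289,208), between the open fingers and parallel to the tool. In tool axes the body is centred at x +3 mm, y +5 mm, with the eyepiece top 63 mm ahead. Advancing along the axis.

Call:
{"op": "jog_arm", "data": {
  "series": [0.013,0.025,0.12,0,0,0,0.013,0.025,0.24,0,0,0,0.013,0.025,0.3,0,0,0,0.013,0.025,0.3,0,0,0]
}}

```text
time_s: 10.8
position: [0.6676, -0.1594, 0.1691]
tcp_rot: [[-0.837, 0.002, 0.547], [-0.006, 1.0, -0.013], [-0.547, -0.014, -0.837]]
ft_force: [-0.7, -0.6, -0.7]
grip_width: 0.0851
gripper_force: 0.0
```

Run:
```python
from h import *
s,p,R=st();print(p,s['time_s'],np.round(s['joints'],1),s['ft_force'])
plan(([.638+.003*-.83+.123*.552,-.1585,.2226-.003*.55-.123*.834],down(90.2,33.5)))
```

```text
[ 0.66759174 -0.15937393  0.16914643] 10.8 [ 38.1  47.7 -43.4 114.4 110.9  24.7  -0.2] [-0.73230373 -0.55430907 -0.69768904]
[-0.011, 0.008, 0.31, -0.006, -0.003, 0.001]  62mm 1deg
```

Call:
{"op": "jog_arm", "data": {
  "series": [-0.005,0.005,0.12,0,0,0,-0.005,0.005,0.22,0,0,0,-0.005,0.005,0.3,0,0,0,-0.005,0.005,0.31,0,0,0]
}}

```text
time_s: 11.2
position: [0.702, -0.1592, 0.1185]
tcp_rot: [[-0.837, 0.001, 0.547], [-0.007, 1.0, -0.013], [-0.547, -0.015, -0.837]]
ft_force: [0.2, -0.8, 0.3]
grip_width: 0.085
gripper_force: 0.0
```

Call:
{"op": "jog_arm", "data": {
  "series": [0,0,0,0,0,0,0,0,0,0,0,0,0,0,0,0,0,0,0,0,0,0,0,0,0,0,0,0,0,0,0,0,0,0,0,0],
  "hand": 20,
  "newtons": 35
}}

```text
time_s: 11.8
position: [0.7021, -0.1586, 0.12]
tcp_rot: [[-0.836, -0.0, 0.549], [-0.008, 1.0, -0.012], [-0.549, -0.014, -0.835]]
ft_force: [-0.8, -0.2, 3.8]
grip_width: 0.0372
gripper_force: 42.0
```

Call:
{"op": "jog_arm", "data": {
  "series": [0,0,-0.05,0,0,0,0,0,-0.12,0,0,0,0,0,-0.2,0,0,0,0,0,-0.3,0,0,0,0,0,-0.4,0,0,0,0,0,-0.5,0,0,0,0,0,-0.6,0,0,0,0,0,-0.68,0,0,0]
}}

```text
time_s: 12.6
position: [0.6249, -0.1567, 0.2336]
tcp_rot: [[-0.837, 0.0, 0.547], [-0.008, 1.0, -0.012], [-0.547, -0.014, -0.837]]
ft_force: [0.8, 0.1, -2.0]
grip_width: 0.0376
gripper_force: 41.5
```

Run:
```python
from h import *
s,p,R=st();print(p,s['time_s'],np.round(s['joints'],1),s['ft_force'],s['grip_width'])
plan(([.56,-.15,.33],down(90,20)),([.53,-.15,.33],down(90,0)))
```

```text
[ 0.62485948 -0.15672776  0.23357646] 12.6 [ 38.9  37.6 -40.6 118.3 101.1  18.    5.8] [ 0.8127782   0.05996829 -1.96149252] 0.03756877377394279
[0.008, 0.027, -0.581, -0.006, 0.115, 0.003]  116mm 13deg
[0.133, 0.027, -0.663, -0.007, 0.289, 0.002]  135mm 33deg
```

Call:
{"op": "jog_arm", "data": {
  "series": [0,0.02,-0.25,0,0.05,0,0,0.025,-0.45,0,0.1,0,0.05,0.025,-0.55,0,0.15,0,0.08,0.025,-0.62,0,0.2,0,0.12,0.025,-0.65,0,0.25,0,0.13,0.025,-0.66,0,0.29,0,0.13,0.025,-0.66,0,0.29,0]
}}

```text
time_s: 13.3
position: [0.5314, -0.1488, 0.3324]
tcp_rot: [[-1.0, -0.002, -0.001], [-0.002, 1.0, -0.013], [0.001, -0.013, -1.0]]
ft_force: [1.3, 0.4, -0.7]
grip_width: 0.0374
gripper_force: 41.5
```

Run:
```python
from h import *
s,p,R=st();print(p,s['time_s'],np.round(s['joints'],1),s['ft_force'],s['grip_width'])
T=cam('top');W=cam('wrist');save(W,'w4')
hsv=cv2.cvtColor(T['img'],cv2.COLOR_RGB2HSV)
X=T['xyz'];g=np.zeros((420,560),np.uint8);g[240:320,115:210]=1
m=((T['img'].min(2)>100)&(X[...,2]>.006)&(X[...,2]<.03)&(g>0)).astype(np.uint8)
cs=cv2.findContours(m,cv2.RETR_EXTERNAL,2)[0];k=max(cs,key=cv2.contourArea).reshape(-1,2)
w=np.array([ray(T,u,v,.012)[:2] for u,v in k],np.float32);print('pad',cv2.minAreaRect(w))
r=(hsv[...,1]>90)&((hsv[...,0]<8)|(hsv[...,0]>170))&(g>0);v,u=np.argwhere(r).mean(0);print('red',ray(T,u,v,.012),r.sum())
plan(([.46,.04,.33],down(70)),([.46,.05,.33],down(56)))
```

```text
[ 0.53140433 -0.14880737  0.33238232] 13.3 [ 42.1  35.2 -55.5  93.3  31.6  68.5  69.5] [ 1.25365003  0.40429598 -0.68167105] 0.037368821413019226
pad ((0.47082892060279846, 0.3267797827720642), (0.1389993131160736, 0.09564751386642456), 58.065643310546875)
red [0.47334463 0.32472405 0.012     ] 20
[0.371, 0.952, -0.017, -0.006, 0.002, 0.174]  204mm 20deg
[0.371, 1.002, -0.018, -0.006, 0.002, 0.296] !! 214mm 34deg
```

View pics/w4.png

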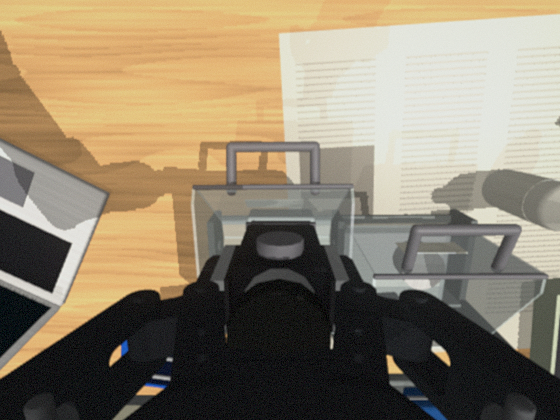

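The wrist view shows the microscope held square between the fingers, with the focus wheel at (280,243). The pad centre is (0.472, 0.3255) with its long axis at 58°. Carrying it over at height.

Call:
{"op": "jog_arm", "data": {
  "series": [0.35,0.97,0,-0.006,0,0.18,0.35,0.97,0,-0.006,0,0.18,0.35,0.97,0,-0.006,0,0.18,0.35,0.97,0,-0.006,0,0.18,0.35,0.97,0,-0.006,0,0.18,0.35,0.97,0,-0.006,0,0.18]
}}

```text
time_s: 14.0
position: [0.461, 0.0443, 0.326]
tcp_rot: [[-0.937, 0.348, 0.003], [0.348, 0.937, -0.004], [-0.004, -0.003, -1.0]]
ft_force: [-0.4, -0.9, -1.5]
grip_width: 0.0375
gripper_force: 41.5
```

Run:
```python
from h import *
s,p,R=st();print(p,s['time_s'],np.round(s['joints'],1),s['ft_force'],s['grip_width'])
plan(([.45,.23,.30],down(58)),([.472,.3255,.30],down(58)))
```

```text
[0.46098291 0.04434971 0.32600737] 14.0 [ 23.3  26.4 -52.1 107.5  24.7  58.   30.2] [-0.35128043 -0.89559403 -1.47931771] 0.03753847477292823
[0.375, 0.851, 0.126, -0.001, 0.002, 0.102]  188mm 12deg
[0.438, 1.337, 0.125, -0.001, 0.002, 0.102] !! 283mm 12deg
```

Call:
{"op": "jog_arm", "data": {
  "series": [0.37,0.85,0.05,0,0,0.1,0.37,0.85,0.05,0,0,0.1,0.37,0.85,0.05,0,0,0.1,0.37,0.85,0.05,0,0,0.1,0.37,0.85,0.05,0,0,0.1]
}}

```text
time_s: 14.5
position: [0.4526, 0.2333, 0.3156]
tcp_rot: [[-0.851, 0.526, 0.003], [0.526, 0.851, 0.003], [-0.001, 0.004, -1.0]]
ft_force: [-0.2, -0.2, -1.5]
grip_width: 0.0375
gripper_force: 41.5
```

Run:
```python
from h import *
s,p,R=st();print(p,s['time_s'],np.round(s['joints'],1),s['ft_force'],s['grip_width'])
plan(([.472,.3255,.18],down(58)))
```

```text
[0.4525733  0.23333056 0.31555635] 14.5 [ -3.   29.9 -46.7 101.8  25.   59.   -0.8] [-0.2302706  -0.15155366 -1.51240775] 0.03748320711144187
[0.16, 0.441, 0.679, 0.002, 0.0, 0.002]  165mm 0deg
```

Call:
{"op": "jog_arm", "data": {
  "series": [0.08,0.22,0.05,0,0,0,0.16,0.44,0.15,0,0,0,0.16,0.44,0.3,0,0,0,0.16,0.44,0.5,0,0,0,0.16,0.44,0.68,0,0,0,0.16,0.44,0.68,0,0,0]
}}

```text
time_s: 15.1
position: [0.4725, 0.3137, 0.1745]
tcp_rot: [[-0.846, 0.534, -0.005], [0.534, 0.846, -0.011], [-0.002, -0.012, -1.0]]
ft_force: [-0.5, -1.0, -1.6]
grip_width: 0.0376
gripper_force: 41.5
```

Run:
```python
from h import *
s,p,R=st();print(p,R.round(3)[:,2],s['time_s'])
S=cam('scene');T=cam('top');W=cam('wrist')
def cr(c,u,v,w,h,k): 
    x=cv2.convertScaleAbs(c['img'][v:v+h,u:u+w],alpha=1.8,beta=10);return cv2.resize(x,(400,300),interpolation=cv2.INTER_CUBIC)
o=np.vstack([np.hstack([cr(S,150,110,80,60,5),cr(T,110,220,80,60,5)]),np.hstack([cr(W,160,120,240,180,1),cr(W,0,0,560,420,1)])])
cv2.imwrite('pics/c4.png',o[:,:,::-1])
for n,c in(('S',S),('T',T)):
    q=c['R']@np.array([p[0],p[1],p[2]])+c['t'];print(n,q[0]/q[2]*c['fx']+c['cx'],q[1]/q[2]*c['fy']+c['cy'])
```

```text
[0.47250882 0.31368056 0.1745231 ] [-0.005 -0.011 -1.   ] 15.1
S 177.53975049258614 124.92857967982889
T 147.21178801291364 279.7838915575429
```

View pics/c4.png

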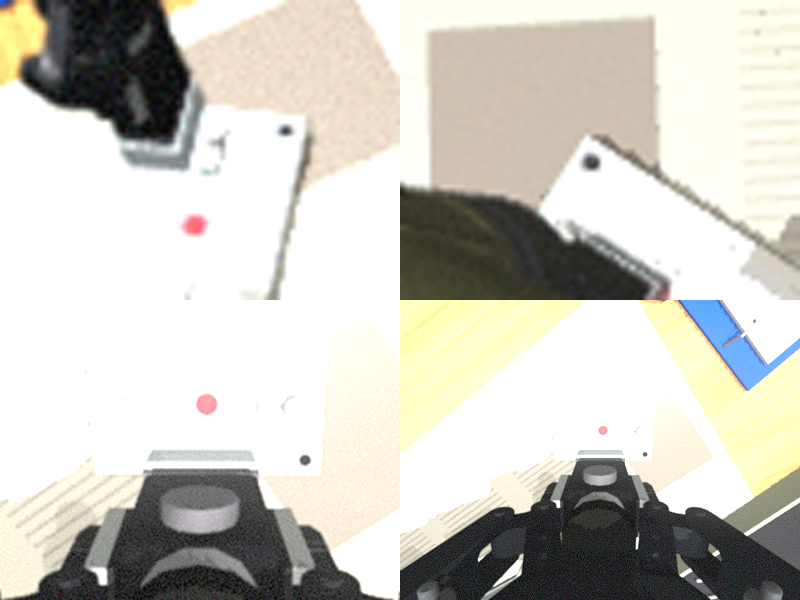

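Run:
```python
from h import *
s,p,R=st();W=cam('wrist');hsv=cv2.cvtColor(W['img'],cv2.COLOR_RGB2HSV)
r=(hsv[...,1]>70)&((hsv[...,0]<8)|(hsv[...,0]>170))
r[:,:250]=0;r[:,330:]=0;r[:130]=0;r[210:]=0
v,u=np.argwhere(r).mean(0);red=ray(W,u,v,.012);print(p,u,v,r.sum(),'red',red)
def tool(u,v,zt):
    o=-W['R'].T@W['t'];d=W['R'].T@np.array([(u-W['cx'])/W['fx'],(v-W['cy'])/W['fy'],1]);o=R.T@(o-p);d=R.T@d;return o+d*(zt-o[2])/d[2]
for zt in(.048,.052,.056):print(zt,tool(281,210,zt).round(4),tool(249,210,zt).round(4),tool(313,210,zt).round(4))
# body lower front edge (s=22)
print(tool(281,222,.052-.022).round(4))
X=W['xyz'];L=(X-p)@R
for v in range(206,250,3):print(v,L[v,270].round(4),W['img'][v,270])
plan(([.472,.3255,.11],down(58)))
```

```text
[0.47489593 0.31925428 0.18087214] 281.78632478632477 182.10256410256412 117 red [0.4738715  0.32269096 0.012     ]
0.048 [0.0103 0.0005 0.048 ] [ 0.0103 -0.0194  0.048 ] [0.0103 0.0205 0.048 ]
0.052 [0.0091 0.0006 0.052 ] [ 0.0091 -0.0198  0.052 ] [0.0091 0.021  0.052 ]
0.056 [0.0079 0.0006 0.056 ] [ 0.0079 -0.0202  0.056 ] [0.0079 0.0214 0.056 ]
[0.0085 0.0004 0.03  ]
206 [-0.0205 -0.0097  0.166 ] [203 208 211]
209 [ 0.0101 -0.0064  0.0509] [142 147 149]
212 [ 0.0103 -0.0062  0.0438] [108 112 112]
215 [ 0.0106 -0.006   0.0365] [111 115 115]
218 [ 0.01   -0.0059  0.0328] [170 175 175]
221 [ 0.01   -0.0058  0.0272] [76 77 80]
224 [ 0.0099 -0.0056  0.0225] [55 59 55]
227 [ 0.0102 -0.0055  0.0166] [38 40 40]
230 [ 0.0107 -0.0053  0.0108] [36 38 37]
233 [ 0.0172 -0.0047 -0.0109] [59 61 59]
236 [ 0.0173 -0.0046 -0.0148] [65 60 61]
239 [ 0.0179 -0.0045 -0.0198] [57 59 59]
242 [ 0.0183 -0.0043 -0.0239] [50 52 53]
245 [ 0.0178 -0.0043 -0.0259] [78 75 77]
248 [ 0.0171 -0.0043 -0.0273] [93 89 94]
[0.029, 0.014, 0.357, 0.001, 0.002, -0.002]  72mm 0deg
```

The wrist view shows the microscope upright. Its front face is at tool x ≈ +10 mm at all heights, so the foot centre is 5 mm off the tool axis, and the foot underside is about 52 mm ahead of the TCP. The TCP target is therefore (0.469, 0.326). Lowering.

Run:
```python
from h import *
s,p,R=st();print(p)
plan(([.4687,.3262,.085],down(58)))
```

```text
[0.47502136 0.31997726 0.18151203]
[0.045, 0.008, 0.482, 0.001, 0.002, -0.002]  97mm 0deg
```

Call:
{"op": "jog_arm", "data": {
  "series": [0.045,0.008,0.15,0,0,0,0.045,0.008,0.3,0,0,0,0.045,0.008,0.4,0,0,0,0.045,0.008,0.47,0,0,0,0.045,0.008,0.48,0,0,0,0.045,0.008,0.48,0,0,0,0.045,0.008,0.48,0,0,0]
}}

```text
time_s: 16.0
position: [0.4678, 0.3266, 0.0849]
tcp_rot: [[-0.847, 0.531, 0.004], [0.531, 0.847, -0.0], [-0.004, 0.002, -1.0]]
ft_force: [0.1, -0.3, -0.9]
grip_width: 0.0373
gripper_force: 41.5
```

Run:
```python
from h import *
s,p,R=st();print(p,R.round(3),s['ft_force'])
plan(([.4687,.3262,.070],down(58)))
W=cam('wrist');X=W['xyz'];L=(X-p)@R
for v in range(206,230,4):print(v,L[v,270].round(4))
```

```text
[0.46783758 0.32655462 0.08492678] [[-0.847  0.531  0.004]
 [ 0.531  0.847 -0.   ]
 [-0.004  0.002 -1.   ]] [ 0.10536992 -0.31442096 -0.92792266]
[-0.004, 0.001, 0.075, 0.001, 0.002, -0.001]  15mm 0deg
206 [ 0.0064 -0.007   0.0708]
210 [ 0.0105 -0.0063  0.0471]
214 [ 0.0107 -0.0061  0.0383]
218 [ 0.0099 -0.006   0.033 ]
222 [ 0.01   -0.0058  0.0254]
226 [ 0.0101 -0.0056  0.0184]
```

Call:
{"op": "jog_arm", "data": {
  "series": [-0.004,0,0.03,0,0,0,-0.004,0,0.055,0,0,0,-0.004,0,0.075,0,0,0,-0.004,0,0.085,0,0,0,-0.004,0,0.085,0,0,0,-0.004,0,0.085,0,0,0]
}}

```text
time_s: 16.65
position: [0.4677, 0.3254, 0.0665]
tcp_rot: [[-0.847, 0.531, 0.002], [0.531, 0.847, -0.002], [-0.003, -0.001, -1.0]]
ft_force: [0.2, 0.4, -1.6]
grip_width: 0.0375
gripper_force: 41.5
```

Call:
{"op": "jog_arm", "data": {
  "series": [0,0,0.006,0,0,0,0,0,0.012,0,0,0,0,0,0.016,0,0,0,0,0,0.016,0,0,0,0,0,0.016,0,0,0]
}}

```text
time_s: 17.15
position: [0.4681, 0.3257, 0.0657]
tcp_rot: [[-0.847, 0.531, 0.005], [0.531, 0.847, -0.002], [-0.005, 0.001, -1.0]]
ft_force: [-2.2, -2.9, 17.9]
grip_width: 0.0378
gripper_force: 43.8
```

Contact at 18 N. Easing off and releasing.

Call:
{"op": "jog_arm", "data": {
  "series": [0,0,-0.01,0,0,0,0,0,-0.01,0,0,0,0,0,-0.01,0,0,0]
}}

```text
time_s: 17.45
position: [0.4681, 0.3256, 0.0658]
tcp_rot: [[-0.847, 0.531, 0.003], [0.531, 0.847, -0.002], [-0.004, 0.0, -1.0]]
ft_force: [0.2, -0.4, 6.8]
grip_width: 0.0374
gripper_force: 42.5
```

Call:
{"op": "jog_arm", "data": {
  "series": [0,0,0,0,0,0,0,0,0,0,0,0,0,0,0,0,0,0,0,0,0,0,0,0,0,0,0,0,0,0],
  "hand": 62
}}

```text
time_s: 17.95
position: [0.4677, 0.3252, 0.0652]
tcp_rot: [[-0.847, 0.531, 0.002], [0.531, 0.847, -0.002], [-0.003, -0.001, -1.0]]
ft_force: [0.4, -0.1, 0.1]
grip_width: 0.0617
gripper_force: 0.0
```

Call:
{"op": "jog_arm", "data": {
  "series": [0,0,-0.05,0,0,0,0,0,-0.15,0,0,0,0,0,-0.3,0,0,0,0,0,-0.5,0,0,0,0,0,-0.7,0,0,0,0,0,-0.9,0,0,0,0,0,-1,0,0,0,0,0,-1,0,0,0]
}}

```text
time_s: 18.75
position: [0.4682, 0.3275, 0.2694]
tcp_rot: [[-0.847, 0.531, 0.008], [0.531, 0.847, 0.003], [-0.005, 0.006, -1.0]]
ft_force: [0.2, 0.3, 0.1]
grip_width: 0.062
gripper_force: 0.0
```

Run:
```python
from h import *
s,p,R=st();print(p,s['time_s'],np.round(s['joints'],1))
W=cam('wrist');S=cam('scene')
def cr(c,u,v,w,h): 
    x=cv2.convertScaleAbs(c['img'][v:v+h,u:u+w],alpha=1.4,beta=10);return cv2.resize(x,(400,300),interpolation=cv2.INTER_CUBIC)
cv2.imwrite('pics/c5.png',np.hstack([cr(W,140,80,280,210),cr(S,140,100,100,75)])[:,:,::-1])
im=W['img'].astype(int);X=W['xyz']
g=(im.max(2)<90)&(np.hypot(X[...,0]-.473,X[...,1]-.324)<.04)&(X[...,2]>.03)&(X[...,2]<.14)
q=X[g];k=q[:,2]>.118;print(len(q),k.sum(),'top',q[k].mean(0) if k.any() else '',cv2.minAreaRect(q[:,:2].astype(np.float32)))
plan(([.45,.2,.29],down(40)))
```

```text
[0.46824188 0.32745185 0.26936846] 18.75 [-14.9  37.4 -43.2  96.   29.6  58.1 -10.2]
1424 960 top [0.47137004 0.32387334 0.12431233] ((0.47032344341278076, 0.3240830600261688), (0.03669377788901329, 0.03521081060171127), 58.340660095214844)
[-0.261, -0.576, -0.121, -0.0, 0.002, 0.156]  129mm 18deg
```

View pics/c5.png

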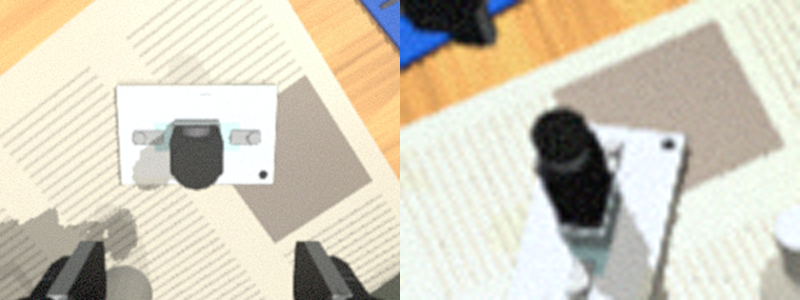

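The views show the microscope standing upright on the slide between the clips. It measures (0.471, 0.324) at 58°, within about 3 mm of the red spot. Now going back to shut the bin.

Call:
{"op": "jog_arm", "data": {
  "series": [-0.26,-0.57,-0.15,0,0,0,-0.26,-0.57,-0.15,0,0,0,-0.5,-0.95,-0.15,0,0,0,-0.5,-0.95,-0.15,0,0,0,-0.5,-0.95,-0.15,0,0,0,-0.5,-0.95,-0.15,0,0,0],
  "hand": 0
}}

```text
time_s: 19.45
position: [0.4502, 0.107, 0.2942]
tcp_rot: [[-0.844, 0.536, -0.001], [0.536, 0.844, -0.006], [-0.002, -0.006, -1.0]]
ft_force: [0.0, -0.1, 0.9]
grip_width: 0.0001
gripper_force: 0.0
```

Run:
```python
from h import *
s,p,R=st();print(p,s['time_s'],np.round(s['joints'],1))
plan(([.43,-.02,.29],down(75)))
```

```text
[0.45015534 0.10704238 0.29420683] 19.45 [ 12.2  27.9 -47.7 110.4  25.9  53.2   9.3]
[-0.256, -0.59, 0.025, -0.003, 0.001, -0.152]  129mm 17deg
```

Call:
{"op": "jog_arm", "data": {
  "series": [-0.26,-0.59,0.02,0,0,-0.15,-0.26,-0.59,0.02,0,0,-0.15,-0.26,-0.59,0.02,0,0,-0.15,-0.6,-0.95,0.02,0,0,-0.27,-0.6,-0.95,0.02,0,0,-0.27,-0.6,-0.95,0.02,0,0,-0.27,-0.6,-0.95,0.02,0,0,-0.27]
}}

```text
time_s: 20.15
position: [0.4517, -0.113, 0.2912]
tcp_rot: [[-1.0, 0.022, 0.001], [0.022, 1.0, 0.0], [-0.001, 0.0, -1.0]]
ft_force: [-0.1, 0.7, 0.0]
grip_width: 0.0
gripper_force: 0.0
```

Run:
```python
from h import *
s,p,R=st();print(p,s['time_s'],np.round(s['joints'],1))
plan(([.44,-.155,.24],down(90)),([.44,-.155,.11],down(90)))
```

```text
[ 0.45170187 -0.11301594  0.29121099] 20.15 [ 45.2  31.4 -57.8 110.2  32.   56.2  61.2]
[0.054, -0.211, 0.256, 0.0, 0.0, -0.011]  67mm 1deg
[0.055, -0.211, 0.906, 0.0, 0.0, -0.011]  186mm 1deg
```

Call:
{"op": "jog_arm", "data": {
  "series": [0.055,-0.21,0.1,0,0,-0.01,0.055,-0.21,0.25,0,0,-0.01,0.055,-0.21,0.5,0,0,-0.01,0.055,-0.21,0.7,0,0,-0.01,0.055,-0.21,0.9,0,0,-0.01,0.055,-0.21,0.9,0,0,-0.01]
}}

```text
time_s: 20.75
position: [0.4377, -0.1522, 0.109]
tcp_rot: [[-1.0, -0.005, -0.006], [-0.005, 1.0, 0.001], [0.006, 0.001, -1.0]]
ft_force: [-0.4, 0.5, 1.0]
grip_width: -0.0003
gripper_force: 0.0
```

Run:
```python
from h import *
s,p,R=st();print(p,s['time_s'],np.round(s['joints'],1))
f=lambda t:(.650-.08*np.cos(t)-.158*np.sin(t),.034+.158*np.cos(t)-.08*np.sin(t))
plan(*[([f(t)[0]-.0165,-.155,f(t)[1]-.014],down(90)) for t in(.56,.49,.42,.35,.28,.21,.14,.07,0)])
```

```text
[ 0.43771699 -0.152177    0.10900002] 20.75 [ 38.5  45.8 -41.4 121.9  56.6  34.6  45.7]
[-0.22, -0.015, -0.013, 0.0, -0.003, 0.002]  44mm 0deg
[-0.254, -0.015, -0.065, 0.0, -0.003, 0.002]  52mm 0deg
[-0.291, -0.015, -0.115, 0.0, -0.003, 0.002]  63mm 0deg
[-0.331, -0.016, -0.162, 0.0, -0.003, 0.002]  74mm 0deg
[-0.375, -0.016, -0.206, 0.0, -0.003, 0.002]  86mm 0deg
[-0.421, -0.016, -0.247, 0.0, -0.003, 0.002]  98mm 0deg
[-0.471, -0.016, -0.284, 0.0, -0.003, 0.002]  110mm 0deg
[-0.523, -0.016, -0.318, 0.0, -0.003, 0.002]  122mm 0deg
[-0.577, -0.017, -0.348, 0.0, -0.003, 0.002]  135mm 0deg
```

Call:
{"op": "jog_arm", "data": {
  "series": [-0.12,-0.015,-0.01,0,0,0,-0.2,-0.015,-0.01,0,0,0,-0.225,-0.015,-0.03,0,0,0,-0.254,-0.015,-0.065,0,0,0,-0.29,-0.015,-0.115,0,0,0,-0.31,-0.015,-0.138,0,0,0,-0.33,-0.015,-0.162,0,0,0,-0.35,-0.015,-0.185,0,0,0]
}}

```text
time_s: 21.55
position: [0.5077, -0.1559, 0.1517]
tcp_rot: [[-1.0, -0.003, -0.003], [-0.003, 1.0, -0.002], [0.003, -0.002, -1.0]]
ft_force: [-6.7, 0.2, 4.7]
grip_width: 0.0
gripper_force: 3.2
```

Call:
{"op": "jog_arm", "data": {
  "series": [-0.025,0,-0.021,0,0,0,-0.048,0,-0.042,0,0,0,-0.071,0,-0.062,0,0,0,-0.096,0,-0.081,0,0,0,-0.12,0,-0.099,0,0,0,-0.147,0,-0.117,0,0,0,-0.173,0,-0.133,0,0,0,-0.2,0,-0.148,0,0,0]
}}

```text
time_s: 22.35
position: [0.5508, -0.1581, 0.1794]
tcp_rot: [[-1.0, 0.0, 0.003], [0.0, 1.0, -0.002], [-0.003, -0.002, -1.0]]
ft_force: [-0.9, 0.3, -0.1]
grip_width: 0.0003
gripper_force: 0.5
```

Call:
{"op": "jog_arm", "data": {
  "series": [-0.015,0,-0.01,0,0,0,-0.03,0,-0.015,0,0,0,-0.045,0,-0.015,0,0,0,-0.045,0,-0.015,0,0,0]
}}

```text
time_s: 22.75
position: [0.5527, -0.1583, 0.1808]
tcp_rot: [[-1.0, -0.001, -0.012], [-0.0, 1.0, -0.004], [0.012, -0.004, -1.0]]
ft_force: [-14.0, 1.5, 6.2]
grip_width: -0.0003
gripper_force: 7.2
```

Run:
```python
from h import *
s,p,R=st();print(p,s['time_s'],s['ft_force'])
c=cam('top');X=c['xyz']
for n,y in(('R',-.185),('R2',-.12),('L',.025)):
    g=(abs(X[...,1]-y)<.012)&(X[...,0]>.48)&(X[...,0]<.58)&(X[...,2]>.1)&(X[...,2]<.21);print(n,g.sum(),np.median(X[g],0) if g.any() else '')
```

```text
[ 0.55274945 -0.15833288  0.18077177] 22.75 [-13.98975161   1.5427969    6.1814746 ]
R 0 
R2 23 [ 0.57585185 -0.11420322  0.19567026]
L 59 [0.5676967  0.02620176 0.19734528]
```

The bin is shut and holds 14 N against its stop. Backing away for a last check.

Call:
{"op": "jog_arm", "data": {
  "series": [0.1,0,0,0,0,0,0.3,0,0,0,0,0,0.5,0,-0.1,0,0,0,0.5,0,-0.3,0,0,0,0.5,0,-0.6,0,0,0,0.5,0,-0.6,0,0,0,0.5,0,-0.6,0,0,0]
}}

```text
time_s: 23.5
position: [0.4608, -0.1581, 0.304]
tcp_rot: [[-1.0, 0.001, 0.008], [0.001, 1.0, -0.004], [-0.008, -0.004, -1.0]]
ft_force: [-0.8, 0.5, -0.1]
grip_width: -0.0001
gripper_force: 0.0
```

Run:
```python
from h import *
s,p,R=st();print(p,s['time_s'],s['ft_force'])
c=cam('top');X=c['xyz'];im=c['img'].astype(int)
for n,y in(('R',-.155),('L',.025)):
    g=(abs(X[...,1]-y)<.035)&(X[...,0]>.48)&(X[...,0]<.58)&(X[...,2]>.1)&(X[...,2]<.21);print(n,g.sum(),np.median(X[g],0) if g.any() else '')
g=(X[...,2]>.15)&(abs(X[...,0]-.57)<.05)&(abs(X[...,1]-.177)<.05);print('bottle',np.median(X[g],0))
for n,y in(('jar',-.151),('tin',.045)):
    g=(im.min(2)>110)&(abs(X[...,1]-y)<.06)&(X[...,0]>.6)&(X[...,0]<.73)&(X[...,2]>.058)&(X[...,2]<.1);print(n,g.sum(),np.median(X[g],0) if g.any() else '')
g=(im.max(2)<90)&(np.hypot(X[...,0]-.473,X[...,1]-.324)<.05)&(X[...,2]>.11);print('scope top',np.median(X[g],0),g.sum())
```

```text
[ 0.46079222 -0.15805932  0.30400008] 23.5 [-0.78186895  0.48509707 -0.10496904]
R 187 [ 0.56962424 -0.15334636  0.19658456]
L 172 [0.56773793 0.02428871 0.19717591]
bottle [0.56869505 0.17682191 0.18535125]
jar 401 [ 0.66355452 -0.15110149  0.08104175]
tin 330 [0.67891805 0.03864531 0.06966492]
scope top [0.47321856 0.32340676 0.12479579] 205
```

```bash
python3 -c "
from cell import ctrl
print(ctrl.sign_off())"
```

```text
the job is handed in; nothing more can be done
None
```

The job is handed in, result not reported: by my last measurements the microscope stands within about 3 mm of the slide's centre, both bins are shut and the bottle hasn't moved; I viewed 12 pictures against the limit of 10, and the bin slipped to about 0.39 rad after its first full tip, so I pressed it back to its stop before lifting the microscope out.

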